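Third hand at the barbecue hatch

ROBOT

A 6-joint arm with a two-finger parallel gripper is mounted at the origin on the work surface. World frame = base frame: x ahead of the robot, y to its left, z up, the work surface at z = 0. Lengths are in m, angles in rad, forces in N, time in s.
With the tool pointing down it reaches from about 0.375 to 0.75 m from the base axis. Payload 9 kg.
Tool frame: the origin (TCP) lies at the very end of the fingers, on their centre line; the grasp point (between the pads) lies grip_point_offset behind it (grip_point_offset is the distance from the TCP to the grasp point, in m); z points along the fingers, y is the line along which they close (so a half turn about z gives the same grasp; the last joint's range is limited). The gripper opens to 85 mm and grips with 20 to 120 N. Pads are 22 mm wide; open, the fingers measure 114 mm over their backs; the gripper's body (76 mm by 85 mm) begins 54 mm behind the grasp point. The pads swing forward as they close: fully open they stand 13 mm farther back than shut.
Start: joints at [1.129, 0.104, 0.097, 1.564, 0, 1.353], TCP at [0.133, 0.585, 0.231] pointing down, gripper open.
Joint ranges: [-2.99, 2.99], [-0.84, 1.86], [-1.1, 1.16], [-1.84, 2.11], [-1.51, 1.56], [-3.14, 3.14]. Speed limits (rad/s): [2.22, 2.22, 2.57, 3.14, 3.14, 3.14].

INTERFACE

Orientations are given as a unit quaternion [x, y, z, w].
In Python, from rig import * gives the robot as it stands.
- The arm moves only by the tool apply_moves, never from a script. Its argument "plan" is text: rows parted by semicolons, each of 7 numbers parted by spaces: the shift along the tool's x, y, z in mm, then the turn, a rotation vector about the tool's x, y, z in degrees, then the gripper command: -1 is fully open, 1 is shut, values between are in proportion. A call has exactly 8 rows; each row is the pose to reach, as a shift and turn from the pose commanded when the call began, along the tool's axes at that moment; what a row does not reach only later rows make up. A row lasts 1/8 s, in which the tool goes at most 62.5 mm and 10.7 degrees, less where a joint would pass 70% of its speed; a pose out of reach is approached as far as the arm can. A call with a gripper value outside its range is refused whole. The fingers move at their own pace and stop on an object; the grip force is fixed at half the most. Time passes only in rows, so rows that repeat a pose let the fingers close, or fill a call up. It gives the time, the measured TCP pose, the force, the opening and the grip force at its end, in the units of the state.
- get_state(): the state, without advancing time (a new reading comes with each control period).
- snapshot(name): name is "scene" or "top" or "wrist"; returns a dict with "img" (420x560x3 uint8, red, green, blue), "vertical_fov" (degrees; the focal length in pixels is half the picture's height over the tangent of half this angle, whatever the lens; pixels are square), "cx", "cy" (the principal point, pixels), "extrinsics" (4x4, takes a point from world to camera coordinates). Camera axes: x right, y down, z forward; pixel columns grow to the right and rows downward; lengths in m; the calibration is good to about 2 mm. The wrist camera is an equidistant fisheye: a pixel r from the principal point sees the ray r / f radians off the axis. A picture is of the moment at which its call begins. There is no depth.
- job_done(): hands the job in; it is judged then, once.
Trained networks look in a picture, given as the dict that the camera call returned (one of the last four; its "shot" number tells which), for a name from the list of things; names that differ only in an ending like _2 or _b are one class to them, and where a whole thing is asked for, a point or a joint stands for the part that bears it (a point fixed in the world has none). Each returns a list of dicts, best first, with "confidence" (0 to 1); they miss things now and then, are a little off and sometimes report something else, mostly with a low value. They report only what shows in the picture. A call takes as long as a camera call.
- cut_out(picture, query): "mask" (420x560 bool, what is visible of it) and "uv" ([column, row] in pixels, amid what is visible of it).
- spot_point(picture, query): "uv" ([column, row] in pixels: a listed point, or the origin of a listed thing).
The state is a dict: "clock": time; "joints": joint angles; "joint_vel": joint speeds; "effort": joint torques, N m; "eef_pos": TCP position; "ee_rot": TCP orientation; "force": force on the tool from outside, world axes, zero at the start; "moment": the same for the moment, N m; "grip_width": opening from 0.0 (shut) to 1.0 (fully open); "grasp_force": force on a finger pad.
Only numpy, scipy, OpenCV 4.12 (cv2) and the standard library are available. Lean on these libraries where they do the work, as an engineer would, in place of code of your own. Each camera call takes 0.05 s, during which the arm holds its last target. There are 200 camera calls.

TASK

Be a third hand for someone who will screw a hardwood packer in front of the steel hatch: take the one of the three packers that just fits the blue-sided channel, lay it on the channel bed lengthwise, upright as it stood, and push its end against the yellow sprung keeper until the black pointer stands in the green, never driving the keeper to the end of its travel. Finish while still gripping it and pushing steadily like that; do not let go. Leave the other packers and all the barbecue things where they are.

Things in the scene. Friction and masses are not known exactly. Their poses are not given: they have to be found in the camera images.
- packer_mid: The correct hardwood packer: a plain brown block 90 long (its x axis), 32 wide (its y axis), 55 high, with small dark pilot holes in its long sides; stands on the slab. Origin: centre of its underside, z up. Mass about 0.14 kg. The two ends are alike. Gripped across its width about 40 mm above its underside, the fingers clear the channel's sides.
- packer_narrow: A look-alike, too narrow: hardwood packer: a plain brown block 90 long (its x axis), 20 wide (its y axis), 55 high, with small dark pilot holes in its long sides; stands on the slab. Origin: centre of its underside, z up. Leave alone.
- packer_wide: A look-alike, too wide for the channel: hardwood packer: a plain brown block 90 long (its x axis), 44 wide (its y axis), 55 high, with small dark pilot holes in its long sides; stands on the slab. Origin: centre of its underside, z up. Leave alone.
- hatch: Fixed steel hatch unit on the slab; place and yaw vary. Origin at slab height, on the middle line of the packer channel, which runs along its y axis at x = 0; z up. A steel bed plate (x -65 to 75, y -110 to 110, top 6 mm above the origin) carries channel, keeper and scale. Behind it, at x 75 to 310, y -155 to 155, lies the hatch, 45 high, lid shut, its low handle reaching 71 above the slab.
- channel (a point): Point on the channel's bed, on its middle line, 55 mm before the keeper's face at rest (hatch x 0, y -35, z 6). Two blue cheeks stand 37 mm apart from hatch y -105 to 55, with flared lips, tops about 14 mm above the bed, 56 mm over the outsides. Open at the -y end and from above.
- green (a point): Middle of the green part of the scale, on top of it: a flat strip on the -x side of the channel (hatch x -46), 8 mm above the bed, painted white, then green where the pointer stands for 11 to 23 mm of keeper travel, then red.
- keeper_face (a point): Sprung keeper: yellow upright plate 34 wide, 8 thick, 48 high, which the packer's end presses on. Point: mid-width of its pressed face, at bed height (at rest hatch y 20); axes parallel to the hatch's. The face looks to the hatch's -y and moves to +y when pushed. A black pointer in the face's plane reaches over the scale; a grey spring housing 50 high stands behind at hatch y 80 to 110.
- keeper (a joint): Travel of the keeper in m: 0 at rest (as it starts), growing as it is pushed along the hatch's +y, end of travel at 0.034. The spring gives 0.5 N per mm from zero (8.5 N in the middle of the green, at 0.017) and pushes back when released.
- salt_pig: White ceramic salt pig, 112 across, 125 high; origin under its centre. Leave alone.
- mallet: Timber meat mallet lying down, head 50 x 90 x 50, handle 200 long towards its -x; origin under the head's centre. Leave alone.
- grill_brush: Grill brush, stainless head 70 x 50, 23 high, black plastic handle reaching 250 mm towards its -x; origin under the head's centre. Leave alone.

How it is judged:
On the way, in this order (a step that is already met when the one before it is completed fails the run):
1. the packer that fits is in the channel, lengthwise between its sides (x of packer_mid in the frame of hatch between -0.006 and 0.006 m and angle between the x axis of packer_mid and the y axis of hatch, either way round below 0.1 rad and angle between packer_mid's own z axis and vertical below 0.1 rad and z of packer_mid in the frame of hatch below 0.018 m and y of packer_mid in the frame of hatch between -0.11 and 0.02 m), for 0.1 s.
2. it is pressed on the keeper, pointer in the green, steadily for a second (x of packer_mid in the frame of hatch between -0.006 and 0.006 m and angle between the x axis of packer_mid and the y axis of hatch, either way round below 0.1 rad and angle between packer_mid's own z axis and vertical below 0.1 rad and z of packer_mid in the frame of hatch below 0.011 m and value of joint keeper between 0.01 and 0.024 m and contact force between packer_mid and keeper between 4 and 14 N and contact force between the fingers and packer_mid above 1 N), for 1 s.
At the end, for the whole second after the job is handed in: Still held and at rest: the 32 mm packer in the channel (6 mm of its middle line, 5 mm of the bed, 0.1 rad of straight and upright), fingers on it, pressing the keeper with 4 to 14 N at 10 to 24 mm of travel; every other thing within 30 mm of its start (all of step 2 and linear speed of packer_mid below 0.01 m/s and velocity of joint keeper between -0.01 and 0.01 m/s and distance of each of packer_narrow, packer_wide, salt_pig, mallet, grill_brush from where it was at the start of the episode below 0.03 m); the arm keeps its last pose, push and grip.
It fails at once if the keeper is driven to the end of its travel (value of joint keeper above 0.031 m).
It fails at once if another packer or a bystander is disturbed (moved more than 30 mm) (distance of any of packer_narrow, packer_wide, salt_pig, mallet, grill_brush from where it was at the start of the episode above 0.03 m).
It also fails if it takes over 48 s, if anything falls off the work surface, if the arm or the gripper's body presses on something with over 40 N, if the wrist force passes 120 N, or if a joint passes its speed limit or range.

## Working session

There is one attempt and no reset: what is moved stays moved. The work goes in short steps, Python scripts to look and compute and a tool call to move; the robot and the scene stay as the last step left them, time stands still between calls to the robot, and variables do not carry over. Pictures are saved under pics/ and viewed, at most 10 in all, crops included, and the job is handed in when it is done.

Besides the shell and the picture viewer there is one more tool, called after "Call:" as name(argument=value, ...) on one line, values as JSON. apply_moves: Moves the arm, as the interface text tells. Its arguments: {"type":"object","properties":{"plan":{"type":"string"}},"required":["plan"]}

```bash
mkdir -p pics; ls; cat > h.py <<'E'
from rig import *
import numpy as np, cv2
from scipy.spatial.transform import Rotation as R
def ray(p,uv):
    f=210/np.tan(np.radians(p["vertical_fov"]/2)); E=np.array(p["extrinsics"])
    d=np.array([(uv[0]-p["cx"]),(uv[1]-p["cy"])],float)
    if p.get("fish"):
        r=np.hypot(*d); th=r/f; v=np.r_[d/max(r,1e-9)*np.sin(th),np.cos(th)]
    else: v=np.r_[d/f,1]
    return -E[:3,:3].T@E[:3,3], E[:3,:3].T@v
def onz(p,uv,z):
    c,v=ray(p,uv); return c+v*(z-c[2])/v[2]
def proj(p,X):
    f=210/np.tan(np.radians(p["vertical_fov"]/2)); E=np.array(p["extrinsics"])
    c=E[:3,:3]@np.asarray(X,float)+E[:3,3]
    if p.get("fish"):
        r=np.hypot(c[0],c[1]); th=np.arctan2(r,c[2]); return np.array([p["cx"],p["cy"]])+f*th*c[:2]/max(r,1e-9)
    return np.array([p["cx"],p["cy"]])+f*c[:2]/c[2]
def shot(n):
    p=snapshot(n); p["fish"]=n=="wrist"; return p
def save(p,name): cv2.imwrite("pics/"+name,p["img"][:,:,::-1])
E
python3 - <<'E'
from h import *
print({k:np.round(v,3).tolist() for k,v in get_state().items()})
try: print(grip_point_offset)
except Exception as e: print(e)
for n in ["scene","top"]:
    p=shot(n); save(p,n+"0.png"); print(n,p["vertical_fov"],np.round(p["extrinsics"],3).tolist())
    for q in ["packer_mid","packer_narrow","packer_wide"]:
        for d in cut_out(p,q)[:3]:
            m=d["mask"].astype(np.uint8); r=cv2.minAreaRect(cv2.findNonZero(m)); print(q,round(d["confidence"],2),np.round(d["uv"]),m.sum(),np.round(cv2.boxPoints(r)).tolist())
    for q,z in [("packer_mid",0),("packer_narrow",0),("packer_wide",0),("hatch",0),("channel",.006),("green",.014),("keeper_face",.006),("salt_pig",0),("mallet",0),("grill_brush",0)]:
        for d in spot_point(p,q)[:2]: print(q,round(d["confidence"],2),np.round(d["uv"]),np.round(onz(p,d["uv"],z),3))
E
```

```text
pics
{'clock': 0.0, 'joints': [1.129, 0.105, 0.096, 1.564, -0.0, 1.353], 'joint_vel': [-0.001, 0.003, -0.0, 0.001, -0.001, -0.001], 'effort': [-0.0, -55.693, 50.365, 0.017, -0.0, -0.0], 'eef_pos': [0.133, 0.585, 0.231], 'ee_rot': [0.112, 0.994, -0.001, -0.0], 'force': [-1.138, 0.104, -0.605], 'moment': [0.031, 0.043, 0.029], 'grasp_force': 0.0, 'grip_width': 1.0}
0.0187
scene 44.946514456024005 [[-0.809, 0.588, -0.003, 0.402], [0.434, 0.595, -0.676, -0.188], [-0.396, -0.548, -0.737, 1.843], [0.0, 0.0, 0.0, 1.0]]
packer_mid 0.93 [225. 181.] 462 [[210.0, 188.0], [212.0, 172.0], [240.0, 174.0], [239.0, 191.0]]
packer_narrow 0.75 [243. 145.] 159 [[233.0, 136.0], [241.0, 136.0], [241.0, 160.0], [233.0, 160.0]]
packer_narrow 0.42 [278. 180.] 572 [[260.0, 174.0], [289.0, 166.0], [295.0, 186.0], [266.0, 194.0]]
packer_narrow 0.37 [317. 240.] 182 [[306.0, 236.0], [318.0, 233.0], [322.0, 250.0], [310.0, 253.0]]
packer_wide 0.93 [279. 179.] 601 [[260.0, 173.0], [290.0, 165.0], [295.0, 186.0], [266.0, 193.0]]
packer_mid 0.89 [224. 186.] [ 0.588 -0.212  0.   ]
packer_narrow 0.74 [240. 156.] [ 0.4
[... 949 characters left out ...]
 221.] 446 [[292.0, 235.0], [302.0, 206.0], [317.0, 212.0], [307.0, 240.0]]
packer_wide 0.61 [118. 250.] 1003 [[98.0, 233.0], [133.0, 233.0], [133.0, 313.0], [98.0, 313.0]]
packer_mid 0.9 [335. 182.] [ 0.573 -0.206  0.   ]
packer_narrow 0.73 [368. 218.] [ 0.462 -0.308  0.   ]
packer_wide 0.68 [305. 223.] [ 0.442 -0.111  0.   ]
hatch 0.6 [224. 201.] [0.507 0.145 0.   ]
channel 0.68 [239. 202.] [0.503 0.095 0.006]
green 0.7 [206. 211.] [0.474 0.196 0.014]
keeper_face 0.57 [216. 198.] [0.515 0.168 0.006]
salt_pig 0.89 [426. 173.] [ 0.606 -0.494  0.   ]
mallet 0.61 [120. 243.] [0.369 0.464 0.   ]
grill_brush 0.65 [436. 230.] [ 0.425 -0.523  0.   ]
grill_brush 0.42 [209. 211.] [0.475 0.189 0.   ]
```

```bash
python3 - <<'E'
import cv2
a=cv2.imread("pics/top0.png"); cv2.imwrite("pics/t1.png",cv2.resize(a[110:300,170:420],None,fx=3.1,fy=3.1,interpolation=cv2.INTER_CUBIC))
E
```

```text
(no output)
```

View pics/t1.png

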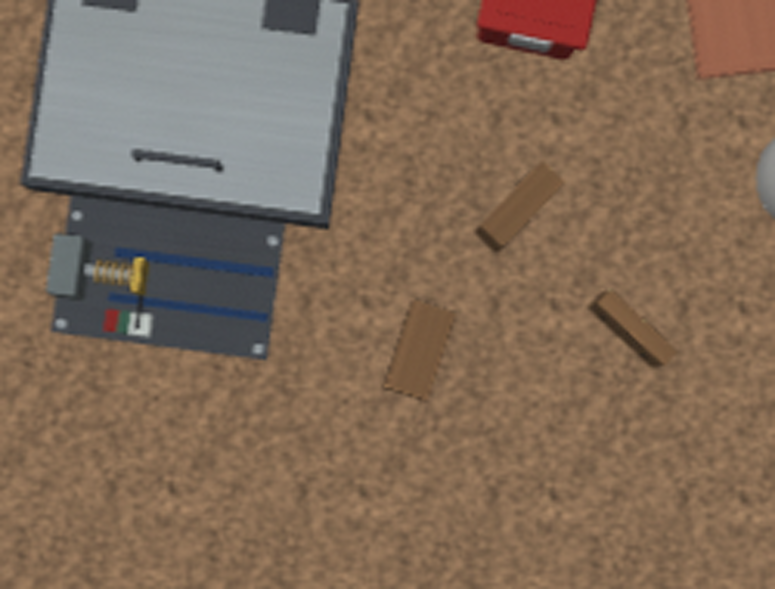

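View pics/scene0.png

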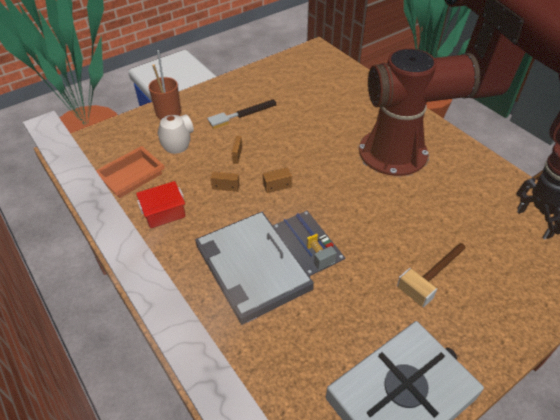

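The top view shows the three packers: mid at crop (520,205), narrow at (632,330), wide at (420,350). The channel runs at crop (115–273, 250–315) with the keeper at (138,273) and the pointer in the white. I'll go over the hatch first for a near look.

```bash
cat >> h.py <<'E'
def cmd(p0,q0,P,az):
    "shift (mm) and rotvec (deg) in tool axes from pose p0,q0 to TCP P, pointing down, tool y at azimuth az deg"
    A=R.from_quat(q0); a=np.radians(az); y=np.array([np.cos(a),np.sin(a),0]); z=np.array([0,0,-1.]); x=np.cross(y,z)
    B=R.from_matrix(np.c_[x,y,z]); return np.round(A.inv().apply(np.array(P)-p0)*1000,1), np.round((A.inv()*B).as_rotvec(degrees=True),1)
def here(): s=get_state(); return np.array(s["eef_pos"]),s["ee_rot"]
E
python3 - <<'E'
from h import *
for P,az in [((.35,.42,.26),60),((.46,.12,.28),47),((.5,-.12,.28),47)]: print(cmd(*here(),P,az))
E
```

```text
(array([-248.1, -112.8,  -28.7]), array([ 0. ,  0. , 17.2]))
(array([-421.9, -380.9,  -48.7]), array([ 0. ,  0. , 30.2]))
(array([-514.2, -606.1,  -48.7]), array([ 0. ,  0. , 30.2]))
```

Call:
apply_moves(plan="-62 -28 -10 0 0 5 -1; -124 -56 -20 0 0 10 -1; -186 -84 -28 0 0 15 -1; -248 -113 -38 0 0 20 -1; -290 -180 -48 0 0 25 -1; -335 -250 -48 0 0 30 -1; -380 -315 -48 0 0 30 -1; -422 -381 -48 0 0 30 -1")

```text
clock: 2.4
eef_pos: [0.428, 0.2039, 0.2788]
ee_rot: [0.365, 0.931, 0.0, 0.0]
force: [0.8, -0.5, -0.2]
grip_width: 0.995
grasp_force: 0.0
```

Call:
apply_moves(plan="0 0 0 0 0 0 -1; 0 0 0 0 0 0 -1; 0 0 0 0 0 0 -1; 0 0 0 0 0 0 -1; 0 0 0 0 0 0 -1; 0 0 0 0 0 0 -1; 0 0 0 0 0 0 -1; 0 0 0 0 0 0 -1")

```text
clock: 3.4
eef_pos: [0.4275, 0.2057, 0.2785]
ee_rot: [0.365, 0.931, 0.0, 0.0]
force: [-0.4, -0.8, 0.2]
grip_width: 1.002
grasp_force: 0.0
```

```bash
python3 - <<'E'
from h import *
print(here())
p=shot("wrist"); save(p,"w1.png"); print(p["vertical_fov"],np.round(p["extrinsics"],3).tolist(),p["cx"],p["cy"])
for q,z in [("packer_mid",0),("hatch",0),("channel",.006),("green",.014),("keeper_face",.006)]:
    for d in spot_point(p,q)[:2]: print(q,round(d["confidence"],2),np.round(d["uv"]),np.round(onz(p,d["uv"],z),3))
E
```

```text
(array([0.42747063, 0.20573722, 0.27847618]), array([3.65076635e-01, 9.30977469e-01, 5.44838955e-05, 2.35664868e-06]))
65.70646984690485 [[0.68, 0.733, -0.0, -0.441], [0.706, -0.655, 0.27, -0.214], [0.198, -0.184, -0.963, 0.378], [0.0, 0.0, 0.0, 1.0]] 284.5086579731008 212.81976353605447
hatch 0.94 [290. 246.] [0.504 0.145 0.   ]
channel 0.82 [274. 265.] [0.508 0.11  0.006]
green 0.97 [292. 209.] [0.463 0.186 0.014]
keeper_face 0.96 [306. 242.] [0.513 0.166 0.006]
```

View pics/w1.png

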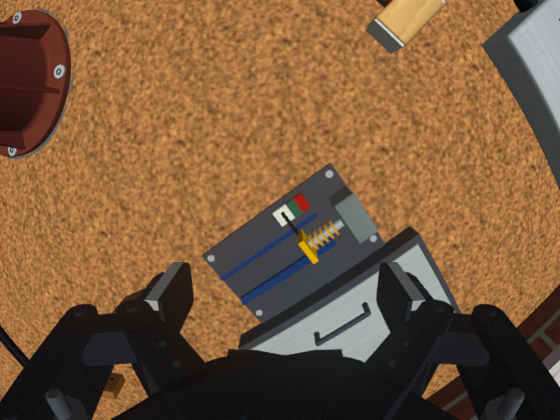

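The wrist picture shows the bed plate with corners near (204,257) and (331,163), the blue cheeks from (222,278) to (315,215) and from (243,300) on, and the keeper at (308,247). I'll fit the hatch pose from these.

```bash
cat >> h.py <<'E'
from scipy.optimize import least_squares
def fit_hatch(p,x0):
    "hatch x,y,yaw from blue cheek tops: blue pixels on z=.02, plus network points"
    im=p["img"].astype(int); b=(im[:,:,2]>im[:,:,0]+35)&(im[:,:,2]>im[:,:,1]+20)
    n=cv2.connectedComponentsWithStats(b.astype(np.uint8)); out=[]
    for i in range(1,n[0]):
        if n[2][i,4]<60: continue
        v,u=np.nonzero(n[1]==i); W=np.array([onz(p,(a,c),.02)[:2] for a,c in zip(u,v)])
        c,s=np.cos(x0[2]),np.sin(x0[2]); L=(W-x0[:2])@np.array([[c,-s],[s,c]])
        print("blue",n[2][i].tolist(),"hatch x pct",np.round(np.percentile(L[:,0],[2,50,98])*1e3,1),"y",np.round(np.percentile(L[:,1],[1,99])*1e3,1))
        for lo in np.arange(-.1,.06,.03):
            m=(L[:,1]>lo)&(L[:,1]<lo+.03)
            if m.sum()>15: print("   y",round(lo+.015,3),np.round(np.percentile(L[m,0],[3,97])*1e3,1))
E
python3 - <<'E'
from h import *
p=shot("wrist")
pts={(290,246):0}
C=[onz(p,c,.006)[:2] for c in [(204,257),(331,163)]]
print(C); d=C[1]-C[0]; print("len",np.hypot(*d),"yaw",np.arctan2(-d[0],d[1]))
K=[("hatch",(0,0,0)),("channel",(0,-.035,.006)),("green",(-.046,.037,.014)),("keeper_face",(0,.02,.006))]
obs=[(s[0]["uv"],l) for k,l in K if (s:=spot_point(p,k))]
obs+=[((204,257),(-.065,-.11,.006)),((331,163),(-.065,.11,.006))]
def res(x):
    c,s=np.cos(x[2]),np.sin(x[2])
    return np.concatenate([proj(p,(x[0]+c*l[0]-s*l[1],x[1]+s*l[0]+c*l[1],l[2]))-uv for uv,l in obs])
r=least_squares(res,[.505,.145,-.138],loss="soft_l1"); print(r.x,np.round(res(r.x),1))
fit_hatch(p,r.x)
E
```

```text
[array([0.4320197 , 0.04529582]), array([0.45378614, 0.26268422])]
len 0.2184753911962227 yaw -0.0997943396558615
[ 0.50752427  0.14683749 -0.10059448] [ 2.2 -1.1 -0.2 -0.3  0.3  3.5 -0.8 -0.4 -0.7  0.5  0.1  0. ]
blue [295, 213, 22, 17, 134] hatch x pct [-29.4 -25.8 -22.2] y [23.8 54.4]
   y 0.035 [-29.3 -22.3]
   y 0.065 [-29. -22.]
blue [220, 228, 74, 52, 472] hatch x pct [-30.7 -26.8 -22.9] y [-102.9   17.4]
   y -0.085 [-30.9 -23.8]
   y -0.055 [-30.5 -23.3]
   y -0.025 [-30.  -22.9]
   y 0.005 [-29.8 -22.7]
blue [317, 239, 20, 18, 142] hatch x pct [15.  20.3 24.8] y [24.8 53.3]
   y 0.035 [15.5 24.6]
   y 0.065 [14.3 24.8]
blue [241, 256, 69, 48, 608] hatch x pct [12.5 18.1 23.8] y [-102.6    9.8]
   y -0.085 [12.3 23. ]
   y -0.055 [12.5 23.5]
   y -0.025 [13.  23.7]
   y 0.005 [13.3 24. ]
```

```bash
python3 - <<'E'
from h import *
print(cmd(*here(),(.573,-.206,.2),46))
E
```

```text
(array([-386.6, -203.1,   78.4]), array([ 0. , -0. ,  1.2]))
```

Call:
apply_moves(plan="-48 -25 0 0 0 1 -1; -96 -50 0 0 0 1 -1; -145 -76 0 0 0 1 -1; -193 -101 10 0 0 1 -1; -242 -127 20 0 0 1 -1; -290 -152 40 0 0 1 -1; -340 -178 60 0 0 1 -1; -387 -203 78 0 0 1 -1")

```text
clock: 4.95
eef_pos: [0.5737, -0.2081, 0.1996]
ee_rot: [0.373, 0.928, 0.0, -0.0]
force: [0.9, 0.2, 0.4]
grip_width: 0.999
grasp_force: 0.0
```

```bash
python3 - <<'E'
from h import *
print(here())
p=shot("wrist"); save(p,"w2.png")
for q,z in [("packer_mid",0),("packer_wide",0),("packer_narrow",0)]:
    for d in spot_point(p,q)[:1]: print(q,round(d["confidence"],2),np.round(d["uv"]),np.round(onz(p,d["uv"],z),3))
for d in cut_out(p,"packer_mid")[:2]:
    m=d["mask"].astype(np.uint8); c=max(cv2.findContours(m,0,2)[0],key=cv2.contourArea)
    print(round(d["confidence"],2),m.sum(),cv2.approxPolyDP(c,3,True)[:,0].tolist())
E
```

```text
(array([ 0.57365535, -0.20813777,  0.19960078]), array([ 3.73335672e-01,  9.27696323e-01,  8.49419019e-05, -1.30449249e-05]))
packer_mid 0.75 [294. 194.] [ 0.584 -0.205  0.   ]
packer_wide 0.7 [264.  36.] [ 0.44 -0.11  0.  ]
packer_narrow 0.78 [152. 186.] [ 0.466 -0.314  0.   ]
0.75 3456 [[279, 153], [278, 249], [309, 251], [312, 159], [306, 152]]
```

View pics/w2.png

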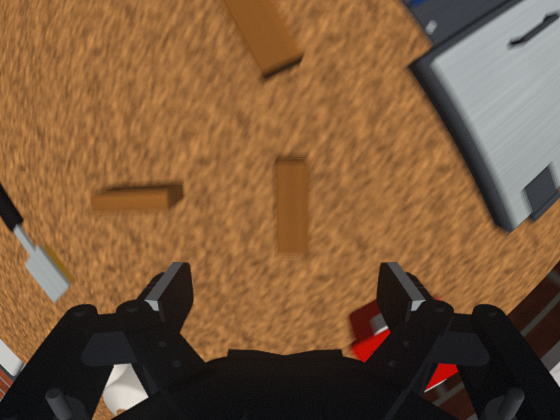

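The middle packer is centred in view, its top face about (277,160)–(308,254). It lies nearly aligned with the tool x axis.

```bash
python3 - <<'E'
from h import *
p=shot("wrist"); im=p["img"].astype(int)
for r in (175,200,235): print(r, [int(im[r,c].sum()) for c in range(266,322)])
C=[onz(p,c,.055)[:2] for c in [(277,161.5),(306.5,160),(309,254),(278,254)]]
print(np.round(C,4)); n=lambda a,b:round(float(np.hypot(*(C[a]-C[b]))),4)
print(n(0,1),n(2,3),n(1,2),n(0,3)); d=(C[0]+C[1]-C[2]-C[3])/2; print("mid",np.mean(C,0),"az long",np.degrees(np.arctan2(d[1],d[0])))
E
```

```text
175 [339, 346, 364, 363, 366, 359, 346, 294, 265, 232, 211, 259, 267, 263, 271, 258, 266, 261, 271, 263, 269, 261, 256, 258, 255, 247, 263, 252, 252, 256, 258, 268, 265, 269, 271, 267, 262, 268, 256, 251, 252, 257, 255, 264, 247, 256, 281, 278, 289, 289, 289, 275, 283, 272, 247, 224]
200 [332, 309, 309, 346, 386, 408, 393, 365, 334, 306, 205, 246, 270, 272, 268, 268, 265, 275, 271, 263, 261, 262, 259, 254, 263, 255, 250, 249, 254, 259, 266, 260, 269, 270, 271, 270, 271, 271, 268, 265, 257, 247, 247, 258, 270, 363, 373, 363, 354, 360, 337, 329, 328, 330, 326, 338]
235 [345, 357, 360, 368, 356, 346, 339, 340, 320, 297, 231, 203, 272, 252, 272, 272, 273, 273, 267, 270, 274, 263, 257, 272, 260, 265, 259, 263, 263, 255, 268, 261, 265, 268, 273, 266, 266, 263, 262, 255, 251, 256, 249, 254, 251, 279, 291, 282, 262, 298, 321, 311, 308, 299, 309, 317]
[[ 0.5425 -0.1861]
 [ 0.5597 -0.1662]
 [ 0.6273 -0.2256]
 [ 0.6066 -0.2471]]
0.0263 0.0298 0.09 0.0885
mid [ 0.58403066 -0.20624131] az long 137.56490363479858
```

```bash
python3 - <<'E'
from h import *
print(cmd(*here(),(.584,-.206,.0205),47.5))
E
```

```text
(array([ -7.9,   6.9, 180.6]), array([ 0. ,  0. , -1.3]))
```

Call:
apply_moves(plan="-8 7 30 0 0 -1 -1; -8 7 70 0 0 -1 -1; -8 7 110 0 0 -1 -1; -8 7 145 0 0 -1 -1; -8 7 168 0 0 -1 -1; -8 7 179 0 0 -1 -1; -8 7 180 0 0 -1 -1; -8 7 180 0 0 -1 -1")

```text
clock: 6.25
eef_pos: [0.5848, -0.2069, 0.022]
ee_rot: [0.365, 0.931, -0.0, 0.001]
force: [0.1, -0.0, -0.1]
grip_width: 1.001
grasp_force: 0.0
```

Call:
apply_moves(plan="0 0 0 0 0 0 1; 0 0 0 0 0 0 1; 0 0 0 0 0 0 1; 0 0 0 0 0 0 1; 0 0 0 0 0 0 1; 0 0 0 0 0 0 1; 0 0 0 0 0 0 1; 0 0 0 0 0 0 1")

```text
clock: 7.25
eef_pos: [0.5842, -0.2069, 0.0209]
ee_rot: [0.365, 0.931, -0.0, 0.0]
force: [-1.1, -0.4, 4.8]
grip_width: 0.367
grasp_force: 60.4
```

```bash
python3 - <<'E'
from h import *
print(here(),get_state()["force"])
# above channel: hatch origin (.5045,.147), yaw -.11; packer centre at hatch y -.055
yaw=-.11;o=np.array([.5045,.147]);hy=np.array([-np.sin(yaw),np.cos(yaw)])
t=o+hy*-.058; print(t); print(cmd(*here(),(*t,.11),np.degrees(yaw)))
E
```

```text
(array([ 0.58422815, -0.20693325,  0.0208822 ]), array([ 3.65093425e-01,  9.30970814e-01, -5.84402943e-05,  3.61726751e-04])) [-1.11423045 -0.38291573  4.75872241]
[0.49813286 0.08935055]
(array([264.5, 158.8, -89.3]), array([ 0. ,  0. , 53.5]))
```

Call:
apply_moves(plan="0 0 -30 0 0 0 1; 0 0 -70 0 0 0 1; 10 5 -105 0 0 0 1; 50 30 -110 0 0 10 1; 95 55 -110 0 0 20 1; 140 85 -110 0 0 30 1; 185 110 -110 0 0 40 1; 225 135 -110 0 0 48 1")

```text
clock: 8.25
eef_pos: [0.5094, 0.047, 0.1297]
ee_rot: [0.714, 0.7, -0.0, -0.001]
force: [-0.3, -0.3, -1.3]
grip_width: 0.365
grasp_force: 59.8
```

```bash
python3 - <<'E'
from h import *
print(here()); print(cmd(*here(),(.498,.0894,.13),-6.3))
E
```

```text
(array([0.50938543, 0.04697062, 0.12972931]), array([ 7.13898097e-01,  7.00249317e-01, -2.69243798e-04, -5.73612428e-04]))
(array([ 42.2, -12.2,  -0.2]), array([-0.1, -0. ,  5.2]))
```

Call:
apply_moves(plan="21 -6 0 0 0 3 1; 42 -12 0 0 0 5 1; 42 -12 0 0 0 5 1; 42 -12 0 0 0 5 1; 42 -12 0 0 0 5 1; 42 -12 0 0 0 5 1; 42 -12 0 0 0 5 1; 42 -12 0 0 0 5 1")

```text
clock: 9.25
eef_pos: [0.4993, 0.0873, 0.1305]
ee_rot: [0.742, 0.67, 0.0, -0.0]
force: [1.1, -0.2, -1.1]
grip_width: 0.373
grasp_force: 59.8
```

```bash
python3 - <<'E'
from h import *
print(here())
p=shot("wrist"); cv2.imwrite("pics/w3.png",cv2.resize(p["img"][60:360,100:460,::-1],None,fx=2,fy=2))
fit_hatch(p,np.array([.5045,.147,-.11]))
for q,z in [("hatch",0),("channel",.006),("green",.014),("keeper_face",.006)]:
    for d in spot_point(p,q)[:1]: print(q,round(d["confidence"],2),np.round(d["uv"]),np.round(onz(p,d["uv"],z),4))
E
```

```text
(array([0.49932248, 0.0872985 , 0.1304775 ]), array([ 7.42148546e-01,  6.70235431e-01,  3.39734127e-05, -3.84637697e-05]))
blue [250, 67, 13, 39, 450] hatch x pct [-26.6 -22.  -17.4] y [23.6 53.7]
   y 0.035 [-26.6 -17.4]
   y 0.065 [-26.  -17.5]
blue [308, 67, 14, 108, 1250] hatch x pct [18.5 23.3 27.8] y [-27.   52.9]
   y -0.025 [18.6 27.5]
   y 0.005 [18.4 27.6]
   y 0.035 [18.6 27.9]
   y 0.065 [19.1 27.8]
blue [250, 111, 13, 64, 777] hatch x pct [-26.7 -22.  -17.3] y [-28.3  18.9]
   y -0.025 [-26.8 -17.3]
   y 0.005 [-26.6 -17.3]
hatch 0.68 [285. 136.] [0.5049 0.1453 0.    ]
channel 0.86 [284. 178.] [0.501  0.1112 0.006 ]
green 0.78 [229.  91.] [0.4644 0.1872 0.014 ]
keeper_face 0.83 [285. 112.] [0.507  0.1657 0.006 ]
```

View pics/w3.png

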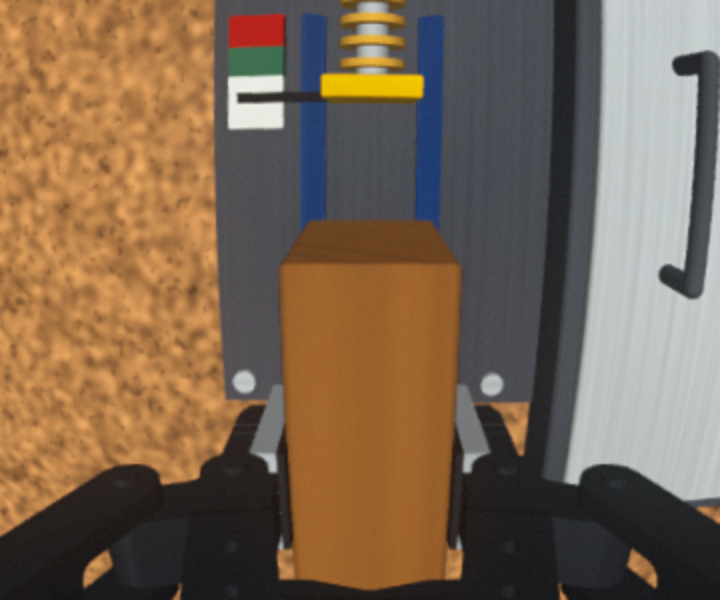

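The view shows the packer gripped and nearly in line with the channel: its far end spans crop (282–459, 265), the cheeks lie at crop x 302–326 and 417–442, and the keeper is at (372,87), pointer in the white. I'll measure where the packer sits in the hand.

```bash
python3 - <<'E'
from h import *
p=shot("wrist"); P,q=here()
o=np.array([.505,.147]);yaw=-.11;c,s=np.cos(yaw),np.sin(yaw);M=np.array([[c,-s],[s,c]])
zb=P[2]-.021
for nm,uv,z in [("topL",(281,265),zb+.055),("topR",(460,265),zb+.055),("botL",(307,220),zb),("botR",(436,220),zb),("nearL",(292,560),zb+.055),("nearR",(447,560),zb+.055)]:
    w=onz(p,(uv[0]/2+100,uv[1]/2+60),z); print(nm,np.round((w[:2]-o)@M*1e3,1))
print("tcp",(P[:2]-o)@M*1e3, "az",np.degrees(np.arctan2(*(R.from_quat(q).as_matrix()[:2,1][::-1]))))
for hx,z in [(0,.13),(0,.05),(0,.0275)]:
    t=o+M@[hx,-.058]; print(cmd(P,q,(*t,z),np.degrees(yaw)))
E
```

```text
topL [-15.5 -14.5]
topR [ 15.3 -14.2]
botL [-16.1 -14.5]
botR [ 16.7 -14.3]
nearL [-15.9 -76.8]
nearR [ 16.4 -76.6]
tcp [  0.88193018 -59.83305027] az -5.818014158666481
(array([ 1.8, -0.9,  0.5]), array([ 0. , -0. ,  0.5]))
(array([ 1.8, -0.9, 80.5]), array([ 0. , -0. ,  0.5]))
(array([  1.8,  -0.9, 103. ]), array([ 0. , -0. ,  0.5]))
```

Call:
apply_moves(plan="0 0 25 0 0 0 1; 0 0 55 0 0 0 1; 0 0 75 0 0 0 1; 0 0 85 0 0 0 1; 0 0 92 0 0 0 1; 0 0 97 0 0 0 1; 0 0 100 0 0 0 1; 0 0 102 0 0 0 1")

```text
clock: 10.55
eef_pos: [0.4996, 0.0874, 0.0287]
ee_rot: [0.742, 0.67, 0.0, 0.0]
force: [0.1, -0.6, -0.8]
grip_width: 0.364
grasp_force: 59.8
```

```bash
python3 - <<'E'
from h import *
print(here(),get_state()["force"],get_state()["moment"])
p=shot("wrist"); cv2.imwrite("pics/w4.png",cv2.resize(p["img"][60:360,100:460,::-1],None,fx=2,fy=2))
fit_hatch(p,np.array([.505,.147,-.11]))
E
```

```text
(array([0.49955513, 0.08739411, 0.02867631]), array([7.42121756e-01, 6.70265039e-01, 2.13931576e-04, 1.76948291e-04])) [ 0.08948516 -0.57816414 -0.76059359] [-0.01300775  0.02597419  0.03434491]
blue [227, 30, 22, 64, 1091] hatch x pct [-27.  -23.  -17.5] y [24.  53.6]
   y 0.035 [-26.8 -17.7]
   y 0.065 [-26.9 -17.7]
blue [322, 32, 24, 229, 3623] hatch x pct [17.7 23.4 27.1] y [-53.   52.6]
   y -0.055 [22.6 27. ]
   y -0.025 [18.1 27.1]
   y 0.005 [17.6 27.1]
   y 0.035 [18.1 27.1]
   y 0.065 [18.3 27.1]
blue [227, 102, 22, 160, 2500] hatch x pct [-27.2 -23.4 -17.7] y [-56.1  18.5]
   y -0.055 [-27.3 -22.2]
   y -0.025 [-27.1 -18.3]
   y 0.005 [-27.  -17.6]
```

View pics/w4.png

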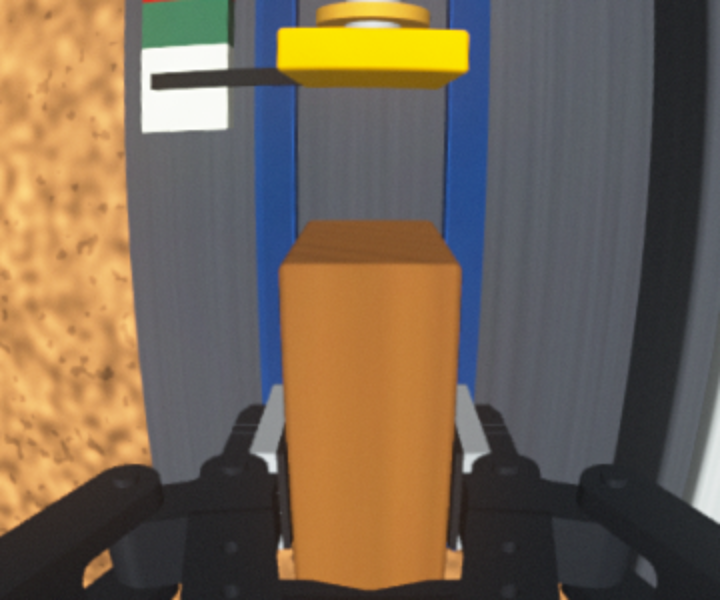

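The packer is in the channel, centred between the cheeks, with the keeper ahead at crop (373,55), pointer (at (215,78)) in the white. There are no contact forces. I'll push forward.

Call:
apply_moves(plan="5 0 1 0 0 0 1; 12 0 1 0 0 0 1; 19 0 1 0 0 0 1; 26 0 1 0 0 0 1; 32 0 1 0 0 0 1; 38 0 1 0 0 0 1; 43 0 1 0 0 0 1; 46 0 1 0 0 0 1")

```text
clock: 11.6
eef_pos: [0.504, 0.1329, 0.0275]
ee_rot: [0.742, 0.67, -0.0, 0.0]
force: [-1.3, -6.1, 0.6]
grip_width: 0.368
grasp_force: 60.0
```

```bash
python3 - <<'E'
from h import *
P,q=here(); o=np.array([.505,.147]);yaw=-.11;c,s=np.cos(yaw),np.sin(yaw);M=np.array([[c,-s],[s,c]])
print((P[:2]-o)@M*1e3,P[2],(np.array(get_state()["force"])[:2])@M,get_state()["force"])
E
```

```text
[  0.56864413 -14.17151116] 0.02752453282137592 [-0.61897167 -6.24784859] [-1.30110887 -6.14213755  0.55110361]
```

Call:
apply_moves(plan="2 0 0 0 0 0 1; 4 0 0 0 0 0 1; 5 0 0 0 0 0 1; 5 0 0 0 0 0 1; 5 0 0 0 0 0 1; 5 0 0 0 0 0 1; 5 0 0 0 0 0 1; 5 0 0 0 0 0 1")

```text
clock: 12.6
eef_pos: [0.5045, 0.1371, 0.0275]
ee_rot: [0.742, 0.67, -0.001, 0.001]
force: [-1.9, -8.6, 0.6]
grip_width: 0.367
grasp_force: 60.1
```

```bash
python3 - <<'E'
from h import *
P,q=here(); o=np.array([.505,.147]);yaw=-.11;c,s=np.cos(yaw),np.sin(yaw);M=np.array([[c,-s],[s,c]])
for i in range(3):
    print((P[:2]-o)@M*1e3,P[2],np.array(get_state()["force"])[:2]@M,get_state()["force"]); p=shot("wrist")
cv2.imwrite("pics/w5.png",cv2.resize(p["img"][60:360,100:460,::-1],None,fx=2,fy=2))
E
```

```text
[ 0.54741298 -9.86099512] 0.027536511020207616 [-0.90005364 -8.75357358] [-1.85556624 -8.60186148  0.62158248]
[ 0.54741298 -9.86099512] 0.027536511020207616 [-0.76265922 -7.84740486] [-1.61952455 -7.71625248 -0.34113388]
[ 0.54741298 -9.86099512] 0.027536511020207616 [-0.58806811 -8.14329857] [-1.47847136 -8.02952415  0.321527  ]
```

View pics/w5.png

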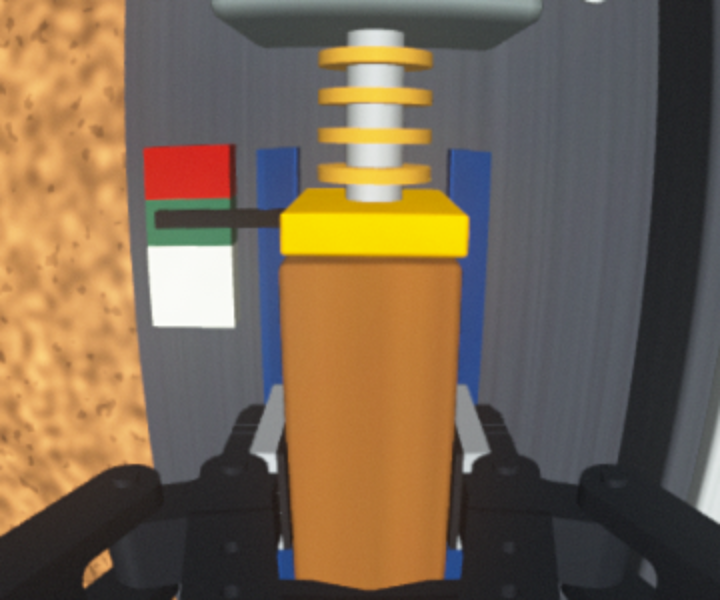

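The pointer at crop (217,218) stands in the middle of the green, with about 8 N on the keeper. I'll hold once more to complete the steady second, then hand in.

Call:
apply_moves(plan="0 0 0 0 0 0 1; 0 0 0 0 0 0 1; 0 0 0 0 0 0 1; 0 0 0 0 0 0 1; 0 0 0 0 0 0 1; 0 0 0 0 0 0 1; 0 0 0 0 0 0 1; 0 0 0 0 0 0 1")

```text
clock: 13.75
eef_pos: [0.5045, 0.1371, 0.0275]
ee_rot: [0.742, 0.67, -0.001, 0.001]
force: [-1.1, -7.7, 1.2]
grip_width: 0.363
grasp_force: 60.1
```

```bash
python3 -c "
from h import *
print(get_state()['force']); print(job_done())"
```

```text
[-1.1038635  -7.7395054   1.17470206]
the job is handed in; nothing more can be done
None
```

The job is handed in at about 14 s: the 32 mm packer is in the channel, still gripped and pushing the keeper steadily with about 8 N, pointer mid-green; no verdict came back.

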